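Put the muddled hinge-fitting tools back on their own trays

TASK

The four things of the hinge-fitting place - tape measure, sanding block, cup hinge and boring bit - have been left on one another's trays. Put each back on the tray whose sign shows its silhouette, the right way up as it stands now, centred on the seat with its long side along the tray's long side and nothing hanging over the edge; the blank tray is free to park things on meanwhile.

Things in the scene. Friction and masses are not known exactly. Their poses are not given: they have to be found in the camera images.
- tape_measure: Yellow tape measure standing upright on its edge, 37 (x) x 103 (y) x 64 (z) mm, 0.28 kg. Origin: middle of the overall outline, hook included, at the underside. The case, 34 mm thick along x, reaches from y = -20 to +52 mm and is 64 mm high; grasp it across its x at about y = +16 mm, z = 35 mm. Tongue and hook stick out to y = -52 mm.
- sanding_block: Brown oblong cork sanding block lying flat, 60 (x) x 110 (y) x 30 (z) mm, 0.15 kg. Origin: centre of the underside. Grasp it across its 60 mm (x).
- hinge: Grey steel cup hinge lying cup down, 90 (x) x 48 (y) x 23 (z) mm, 0.065 kg. Origin: middle of the outline, at the underside. Round cup, 34 mm across, centred at x = -28 mm; thin wings (x = -29 to -11, 48 mm over y) cross it; the arm towards +x is 16 mm wide along y, 11 to 20 mm up, from x = -16 to +29 mm. Grasp the arm across y at x = +3 mm, fingertips 5 mm above the tray.
- boring_bit: Grey steel hinge-boring bit standing on its cutting head, shank upright: head 35 mm across and up to 11 mm high, round shank 16 mm thick up to z = 57 mm, on the axis, 0.11 kg. Origin: centre of the underside, on the axis. Grasp the shank at about z = 40 mm.
- tape_tray: Fixed flat plywood tray, 6 mm thick, no rim: seat 80 mm (its x) by 124 mm (its y, the long side) and, beyond a scored line on the -x side (towards the robot), a sign strip 40 mm deep. Origin: middle of the seat, at the underside. The sign is a flat dark silhouette of a tape measure from the side: 36 mm wide, rounded top, thin tongue to the lower right. Place of the tape measure.
- block_tray: Fixed flat plywood tray, 6 mm thick, no rim: seat 80 mm (its x) by 124 mm (its y, the long side) and, beyond a scored line on the -x side (towards the robot), a sign strip 40 mm deep. Origin: middle of the seat, at the underside. The sign is a flat dark silhouette of the sanding block: a plain oblong 52 x 28 mm. Place of the sanding block.
- hinge_tray: Fixed flat plywood tray, 6 mm thick, no rim: seat 80 mm (its x) by 124 mm (its y, the long side) and, beyond a scored line on the -x side (towards the robot), a sign strip 40 mm deep. Origin: middle of the seat, at the underside. The sign is a flat dark silhouette of the hinge lying: a disc 22 mm across, a bar across it and an arm to the right. Place of the hinge.
- bit_tray: Fixed flat plywood tray, 6 mm thick, no rim: seat 80 mm (its x) by 124 mm (its y, the long side) and, beyond a scored line on the -x side (towards the robot), a sign strip 40 mm deep. Origin: middle of the seat, at the underside. The sign is a flat dark silhouette of the boring bit from the side: an upside-down T, a bar 34 mm wide with a stem above its middle. Place of the boring bit.
- spare_tray: Fixed flat plywood tray, 6 mm thick, no rim: seat 80 mm (its x) by 124 mm (its y, the long side) and, beyond a scored line on the -x side (towards the robot), a sign strip 40 mm deep. Origin: middle of the seat, at the underside. Its sign strip is blank: the spare tray, empty at the start.

How it is judged:
By the outcome, as a careful person would: the job done as asked, in the order asked, and still so for the second after the job is handed in, with the robot touching nothing.
It also fails if it takes over 144 s, if anything falls off the work surface, if the arm or the gripper's body presses on something with over 40 N, if the wrist force passes 120 N, or if a joint passes its speed limit or range.

ROBOT

A 6-joint arm with a two-finger parallel gripper is mounted at the origin on a cart in front of the work surface, level with it; the furniture and walls round the work are solid. World frame = base frame: x ahead of the robot, y to its left, z up, the work surface at z = 0. Lengths are in m, angles in rad, forces in N, time in s.
With the tool pointing down it reaches from about 0.35 to 0.85 m from the base axis. Payload 8.1 kg.
Tool frame: the origin (TCP) lies at the very end of the fingers, on their centre line; the grasp point (between the pads) lies bot.hold_point_z behind it (bot.hold_point_z is the distance from the TCP to the grasp point, in m); z points along the fingers, y is the line along which they close (so a half turn about z gives the same grasp; the last joint's range is limited). The gripper opens to 93 mm and grips with 3 to 60 N. Pads are 15 mm wide; open, the fingers measure 128 mm over their backs; the gripper's body (75 mm by 188 mm) begins 65 mm behind the grasp point.
Start: joints at [-1.303, 0.13, 1.488, -0, 1.523, -0.085], TCP at [0.207, -0.563, 0.219] pointing down, gripper open.
Joint ranges: [-2.96, 2.96], [-0.89, 2.26], [0.02, 2.5], [-1.34, 4.48], [0, 2.73], [-2.66, 2.66]. Speed limits (rad/s): [2.39, 2.39, 2.79, 3.14, 3.14, 3.14].

INTERFACE

Orientations are given as a unit quaternion [w, x, y, z].
In Python, from bench import monitor, imaging, job, models, bot gives the robot as it stands. The module is installed in compiled form; this text tells all that it offers.
- The arm moves only by the tool arm_command, never from a script. Its arguments are lists of equal length, an entry for each row: "jaw": the finger opening in m, from 0 to 0.093; "slide": the shift along the world's x, y, z in m, a list of three; "rotation": the turn, a rotation vector about the world's x, y, z in degrees, a list of three. A call has 1 to 20 rows; each row is the pose to reach, as a shift and turn from the pose commanded when the call began; what a row does not reach only later rows make up. A row lasts 1/12 s, in which the tool goes at most 41.7 mm and 7.16 degrees, less where a joint would pass 70% of its speed; a pose out of reach is approached as far as the arm can. A call with a gripper value outside its range is refused whole. The fingers move at their own pace and stop on an object; the grip force is fixed at half the most. Time passes only in rows, so rows that repeat a pose let the fingers close. It gives the time, the measured TCP pose, the force, the opening and the grip force at its end, in the units of the state.
- monitor.get_state(): the state, without advancing time (a new reading comes with each control period).
- imaging.read_camera(name): name is "scene" or "top" or "wrist"; returns the picture (480x640x3 uint8, red, green, blue); there is no depth.
- imaging.camera_info(name): a dict with "fx", "fy", "cx", "cy" (pixels), "rvec" (rotation vector, rad) and "tvec" (3), from world to camera coordinates, as OpenCV has them. Camera axes: x right, y down, z forward; pixel columns grow to the right and rows downward; lengths in m; the calibration is good to about 2 mm. A picture is of the moment at which its call begins: read the wrist's pose just before it. camera_info takes no time and is no camera call; for the wrist camera it gives the pose at the moment of the call.
- job.sign_off(): hands the job in; it is judged then, once.
Trained networks look in the newest picture that a camera, given by its name, has taken for a name from the list of things; names that differ only in an ending like _2 or _b are one class to them, and where a whole thing is asked for, a point or a joint stands for the part that bears it (a point fixed in the world has none). Each returns a list of dicts, best first, with "conf" (0 to 1); they miss things now and then, are a little off and sometimes report something else, mostly with a low value. They report only what shows in the picture. A call takes as long as a camera call.
- models.outline_of(query, camera): "region" (480x640 bool, what is visible of it) and "pixel" ([column, row] in pixels, amid what is visible of it).
The state is a dict: "clock": time; "q": joint angles; "joint_velocities": joint speeds; "joint_torque": joint torques, N m; "tcp_pos": TCP position; "ee_rot": TCP orientation; "contact_force": force on the tool from outside, world axes, zero at the start; "torque": the same for the moment, N m; "opening": finger opening in m; "gripper_force": force on a finger pad.
Only numpy, scipy, OpenCV 4.12 (cv2) and the standard library are available. Lean on these libraries where they do the work, as an engineer would, in place of code of your own. Each camera call takes 0.05 s, during which the arm holds its last target. There are 200 camera calls.

## Working session

There is one attempt and no reset: what is moved stays moved. The work goes in short steps, Python scripts to look and compute and a tool call to move; the robot and the scene stay as the last step left them, time stands still between calls to the robot, and variables do not carry over. Pictures are saved under pics/ and viewed, at most 14 in all, crops included, and the job is handed in when it is done.

Besides the shell and the picture viewer there is one more tool, called by a JSON object that holds its "name" and its "arguments", one argument or row to a line. arm_command: Moves the arm, as the interface text tells. Its arguments: {"type":"object","properties":{"jaw":{"type":"array"},"slide":{"type":"array"},"rotation":{"type":"array"}},"required":["jaw","slide","rotation"]}

```bash
mkdir -p pics
cat > h.py <<'E'
import numpy as np, cv2
from bench import monitor, imaging, job, models, bot
def cam(n):
    c=imaging.camera_info(n); K=np.array([[c['fx'],0,c['cx']],[0,c['fy'],c['cy']],[0,0,1]])
    return K,cv2.Rodrigues(np.array(c['rvec'],float))[0],np.array(c['tvec'],float)
def ray(n,p,C=None):
    K,R,t=C or cam(n); d=R.T@np.linalg.inv(K)@np.array([p[0],p[1],1.]); return -R.T@t,d
def atz(n,p,z,C=None):
    o,d=ray(n,p,C); return o+d*(z-o[2])/d[2]
def proj(n,X,C=None):
    K,R,t=C or cam(n); x=K@(R@np.array(X,float).T+t[:,None]) ; return (x[:2]/x[2]).T
def snap(n,f=None):
    im=imaging.read_camera(n)
    if f: cv2.imwrite('pics/'+f,im[:,:,::-1])
    return im
E
python3 - <<'E'
from h import *
s=monitor.get_state(); print(s['tcp_pos'],s['ee_rot'],s['clock'],bot.hold_point_z,s['opening'])
N=['tape_measure','sanding_block','hinge','boring_bit','tape_tray','block_tray','hinge_tray','bit_tray','spare_tray']
for c in ['top','scene']:
    snap(c,c+'0.png'); K,R,t=cam(c); print(c,-R.T@t)
    for n in N:
        for r in models.outline_of(n,c)[:2]:
            m=r['region']; print(n,round(r['conf'],2),np.round(r['pixel']),m.sum(),np.round(atz(c,r['pixel'],0.006)[:2],3))
snap('wrist','wrist0.png')
E
```

```text
[ 0.20719725 -0.56247526  0.21760212] [-9.11283868e-04  9.84482057e-01  1.75482887e-01 -7.52826449e-05] 0.0 0.0188 0.09280426417771609
top [ 0.37064748 -0.05919216  0.98886468]
tape_measure 0.71 [377. 211.] 939 [ 0.673 -0.14 ]
sanding_block 0.68 [220. 285.] 1773 [0.46  0.162]
sanding_block 0.16 [374. 234.] 2243 [ 0.623 -0.141]
hinge 0.64 [328. 295.] 565 [ 0.478 -0.064]
boring_bit 0.54 [284. 213.] 216 [0.635 0.059]
tape_tray 0.61 [319. 312.] 2744 [ 0.44  -0.051]
block_tray 0.58 [282. 223.] 2897 [0.614 0.059]
hinge_tray 0.96 [219. 304.] 1815 [0.422 0.156]
bit_tray 0.64 [318. 313.] 3037 [ 0.438 -0.05 ]
bit_tray 0.62 [380. 236.] 2234 [ 0.62  -0.152]
spare_tray 0.96 [429. 322.] 3497 [ 0.456 -0.277]
scene [0.15374904 0.38700731 0.62445812]
tape_measure 0.75 [309. 197.] 1283 [ 0.688 -0.159]
tape_measure 0.55 [253. 274.] 3244 [0.607 0.065]
sanding_block 0.6 [269. 355.] 3291 [0.465 0.155]
hinge 0.56 [356. 273.] 631 [ 0.477 -0.066]
boring_bit 0.72 [246. 262.] 342 [0.638 0.054]
tape_tray 0.88 [361. 293.] 3213 [ 0.442 -0.037]
tape_tray 0.42 [289. 382.] 3196 [0.41  0.165]
block_tray 0.59 [255. 273.] 3400 [0.607 0.061]
hinge_tray 0.58 [288. 385.] 3186 [0.409 0.169]
bit_tray 0.92 [329. 223.] 1593 [ 0.602 -0.129]
spare_tray 0.89 [437. 225.] 2607 [ 0.446 -0.274]
```

View pics/top0.png

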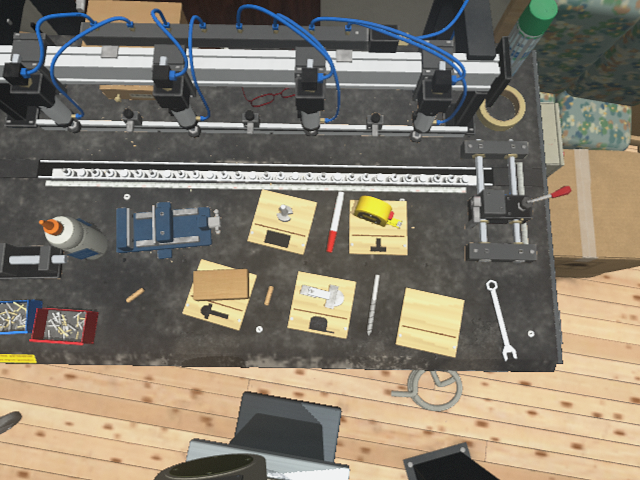

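View pics/scene0.png

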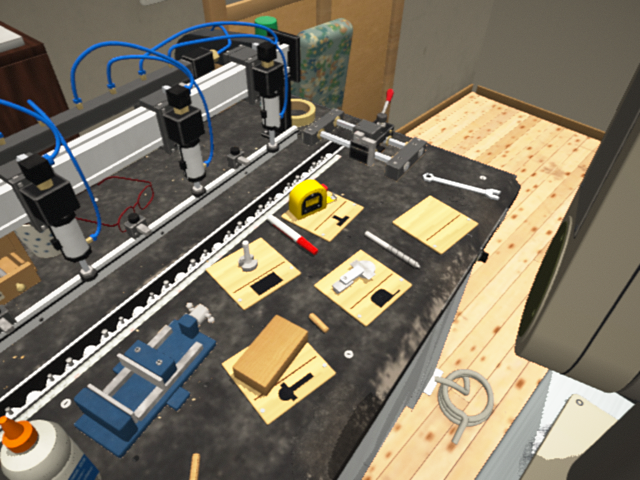

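The top view shows which sign each tray has and what is on it now. In top-view pixels:

| Tray | Position | Now holds |
|---|---|---|
| Block | (282,222) | Bit |
| Bit | (380,226) | Tape |
| Hinge | (219,295) | Block |
| Tape | (320,305) | Hinge |
| Spare | (430,320) | Empty |

I'll park the bit on the spare tray, then move the block, hinge, tape and bit in that order. First I'll move the wrist camera over the scene.

{"name": "arm_command", "arguments": {
  "jaw": [0.093,0.093,0.093,0.093,0.093,0.093,0.093,0.093,0.093,0.093,0.093,0.093,0.093,0.093,0.093,0.093,0.093,0.093,0.093,0.093],
  "slide": [
    [0.01,0.02,0.03],
    [0.02,0.05,0.05],
    [0.03,0.08,0.08],
    [0.05,0.11,0.11],
    [0.07,0.14,0.14],
    [0.09,0.17,0.16],
    [0.11,0.2,0.18],
    [0.13,0.23,0.18],
    [0.15,0.26,0.18],
    [0.17,0.29,0.18],
    [0.19,0.32,0.18],
    [0.2,0.35,0.18],
    [0.21,0.38,0.18],
    [0.22,0.41,0.18],
    [0.22,0.44,0.18],
    [0.22,0.46,0.18],
    [0.22,0.48,0.18],
    [0.22,0.48,0.18],
    [0.22,0.48,0.18],
    [0.22,0.48,0.18]
  ],
  "rotation": [
    [0,0,4],
    [0,0,8],
    [0,0,12],
    [0,0,16],
    [0,0,20],
    [0,0,25],
    [0,0,30],
    [0,0,35],
    [0,0,40],
    [0,0,45],
    [0,0,50],
    [0,0,55],
    [0,0,60],
    [0,0,65],
    [0,0,70],
    [0,0,70],
    [0,0,70],
    [0,0,70],
    [0,0,70],
    [0,0,70]
  ]
}}

```text
clock: 2.72
tcp_pos: [0.4273, -0.0835, 0.3987]
ee_rot: [0.0, 0.706, 0.708, -0.0]
contact_force: [0.1, -0.1, 0.3]
opening: 0.0932
gripper_force: 0.0
```

Run:
```python
from h import *
from scipy.spatial.transform import Rotation as Ro
s=monitor.get_state(); print(s['tcp_pos'],s['ee_rot'],s['q'],s['clock'])
K,R,t=cam('wrist');c=-R.T@t; print(K[0,0],K[0,2],'campos',c,'fwd',R[2],'right',R[0])
snap('wrist','w1.png')
def tri(a,b):
    o1,d1=ray('top',a);o2,d2=ray('scene',b);A=np.c_[d1,-d2];k=np.linalg.lstsq(A,o2-o1,rcond=None)[0]
    return (o1+d1*k[0]+o2+d2*k[1])/2,np.linalg.norm(o1+d1*k[0]-o2-d2*k[1])
for a,b in [((308,127),(198,190)),((425,131),(271,128)),((284,208),(246,243)),((248,270),(310,326))]: print(tri(a,b))
```

```text
[ 0.42734845 -0.08351288  0.39867196] [ 2.11579077e-04  7.05713699e-01  7.08497083e-01 -1.19161170e-04] [-3.10492428e-01 -3.14306887e-01  1.58086178e+00 -4.24367875e-04
  1.87476958e+00 -3.14555803e-01] 2.7167
372.0509283577046 316.68061623419266 campos [ 0.42728047 -0.01486842  0.5655125 ] fwd [ 0.00124106 -0.24565879 -0.96935557] right [9.99990884e-01 4.26514381e-03 1.99386834e-04]
(array([0.80858301, 0.03119411, 0.06498303]), np.float64(0.011072342378571236))
(array([ 0.84064065, -0.20328939,  0.08417278]), np.float64(0.011504928414638032))
(array([0.63222129, 0.05361863, 0.05728667]), np.float64(0.0007950292267123288))
(array([0.47386976, 0.09342006, 0.02587537]), np.float64(0.055283872600682314))
```

View pics/w1.png

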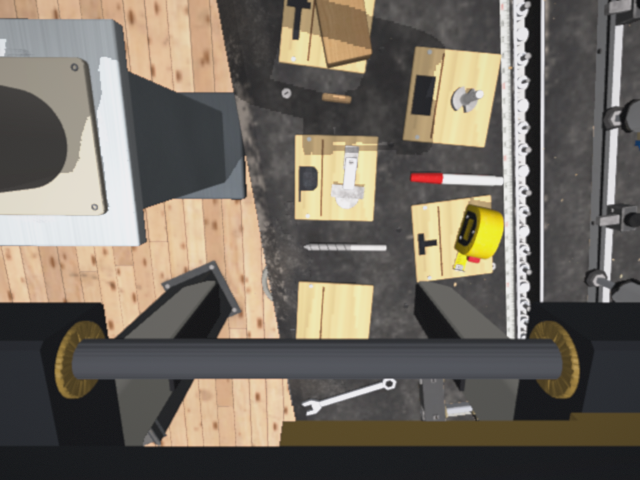

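The wrist view shows all the trays clearly: tape (337,178), bit (452,240), block (452,97), spare (335,310) and hinge (328,35, partly cut off). Next I'll fit tray and object models in all three views.

```bash
cat > fit.py <<'E'
from h import *
from scipy.optimize import minimize
from scipy.ndimage import map_coordinates
def box(x0,x1,y0,y1,z0,z1): return np.array([[x,y,z] for x in(x0,x1) for y in(y0,y1) for z in(z0,z1)])/1000
def cyl(r,z0,z1,cx=0,cy=0):
    a=np.linspace(0,2*np.pi,32,endpoint=False); return np.array([[cx+r*np.cos(t),cy+r*np.sin(t),z] for t in a for z in(z0,z1)])/1000
a=np.linspace(0,np.pi,12)
TAPE=np.array([[x,16+36*np.cos(t),28+36*np.sin(t)] for x in(-17,17) for t in a]+[[x,y,0] for x in(-17,17) for y in(-20,52)])/1000
M={'sanding_block':[box(-30,30,-55,55,0,30)],'boring_bit':[cyl(17.5,0,11),cyl(8,0,57)],
'hinge':[cyl(17,0,11,-28),box(-29,-11,-24,24,10,13),box(-16,29,-8,8,11,20),box(29,45,-8,8,5,15)],
'tape_measure':[TAPE,box(-8,8,-52,-20,3,12)]}
def place(P,p,z): 
    c,s=np.cos(p[2]),np.sin(p[2]); return P@np.array([[c,s,0],[-s,c,0],[0,0,1]])+[p[0],p[1],z]
def render(name,p,z,n,C):
    m=np.zeros((1920,2560),np.uint8)
    for P in M[name]:
        h=cv2.convexHull(proj(n,place(P,p,z),C).astype(np.float32)*4+1.5); cv2.fillConvexPoly(m,np.round(h).astype(np.int32),1)
    return m
def fitobj(name,p0,masks,z=0.006):
    # masks: {cam:(bool region,C)}
    B={n:(np.kron(r,np.ones((4,4),np.uint8)).astype(np.uint8),C) for n,(r,C) in masks.items()}
    def cost(q):
        s=0
        for n,(b,C) in B.items():
            r=render(name,[q[0]/1000,q[1]/1000,q[2]/60],z,n.split('#')[0],C); s+=1-(b&r).sum()/max(1,(b|r).sum())
        return s/len(B)
    q0=np.array([p0[0]*1000,p0[1]*1000,p0[2]*60]); 
    o=minimize(cost,q0,method='Nelder-Mead',options=dict(initial_simplex=q0+np.array([[0,0,0],[8,0,0],[0,8,0],[0,0,12]]),xatol=.1,fatol=1e-4,maxiter=90))
    return np.array([o.x[0]/1000,o.x[1]/1000,o.x[2]/60]),o.fun
def fittray(p0,views,z=0.006):
    u=np.linspace(-1,1,41)*.9; cx,hx,hy=-.02,.06,.062
    def edge(k): return np.vstack([np.c_[cx+u*hx,u*0+hy+k],np.c_[cx+u*hx,u*0-hy-k],np.c_[u*0+cx+hx+k,u*hy],np.c_[u*0+cx-hx-k,u*hy]])
    I,O=[np.c_[e,e[:,0]*0] for e in(edge(-.003),edge(.003))]
    def cost(q):
        p=[q[0]/1000,q[1]/1000,q[2]/60]; s=0
        for n,im,C in views:
            f=lambda E:(lambda x:map_coordinates(im,[x[:,1],x[:,0]],order=1,mode='nearest'))(proj(n,place(E,p,z),C))
            s-=np.clip(f(I)-f(O),-40,90).mean()
        return s/len(views)
    best=None
    for dy in(-.25,-.12,0,.12,.25):
        q0=np.array([p0[0]*1000,p0[1]*1000,(p0[2]+dy)*60])
        o=minimize(cost,q0,method='Nelder-Mead',options=dict(initial_simplex=q0+np.array([[0,0,0],[10,0,0],[0,10,0],[0,0,8]]),xatol=.05,fatol=1e-3))
        if best is None or o.fun<best.fun: best=o
    return np.array([best.x[0]/1000,best.x[1]/1000,best.x[2]/60]),best.fun
def gray(im): return cv2.GaussianBlur(im[:,:,0].astype(np.float32),(0,0),.8)
E
cat > a.py <<'E'
from fit import *
T0={'block':(.635,.06,0),'bit':(.63,-.145,0),'hinge':(.45,.16,0),'tape':(.46,-.055,0),'spare':(.465,-.275,0)}
V={c:(snap(c),cam(c)) for c in('top','scene','wrist')}
T={}
for t,p in T0.items():
    r=[]
    for c in('top','wrist','scene'):
        q,f=fittray(p,[(c,gray(V[c][0]),V[c][1])]); r.append(q); print(t,c,np.round(q[:2]*1000,1),np.round(np.degrees(q[2]),1),round(f,1))
    q,f=fittray(r[0],[(c,gray(V[c][0]),V[c][1]) for c in('top','wrist')]);T[t]=q;print(t,'ALL',np.round(q[:2]*1000,1),np.round(np.degrees(q[2]),1),round(f,1))
    for z in (0,.006,.012): print('  z',z,round(fittray(q,[(c,gray(V[c][0]),V[c][1]) for c in V],z)[1],1),end='')
    print()
np.save('trays.npy',T,allow_pickle=True)
P0={'sanding_block':(.46,.15,0),'boring_bit':(.635,.055,0),'hinge':(.478,-.062,1.4),'tape_measure':(.665,-.14,.2)}
for o,p in P0.items():
    mk={}
    for c in V:
        rs=[r for r in models.outline_of(o,c) if r['conf']>.3 and np.linalg.norm(proj(c,np.array([[p[0],p[1],.03]]),V[c][1])[0]-r['pixel'])<45]
        if rs: mk[c]=(rs[0]['region'],V[c][1])
    best=[]
    for y in ([p[2]] if o=='boring_bit' else [p[2]-.3,p[2],p[2]+.3]+([p[2]+np.pi,p[2]+np.pi+.3] if o in('hinge','tape_measure') else [])):
        best.append(fitobj(o,(p[0],p[1],y),mk))
    b=min(best,key=lambda v:v[1]); print(o,list(mk),np.round(b[0][:2]*1000,1),np.round(np.degrees(b[0][2]),1),round(b[1],3))
    for c in mk:
        q,f=fitobj(o,b[0],{c:mk[c]}); print('   ',c,np.round(q[:2]*1000,1),np.round(np.degrees(q[2]),1),round(f,3))
    print('   z',[(z,round(fitobj(o,b[0],mk,z)[1],3)) for z in(0,.006,.012)])
E
time python3 a.py
```

```text
block top [626.5  92.6] -12.0 -22.8
block wrist [634.4  58. ] -4.6 -88.7
block scene [631.5  56.5] -5.3 -84.3
block ALL [639.2  90.5] -9.1 -22.9
  z 0 -23.3  z 0.006 -55.9  z 0.012 -33.6
bit top [ 684.1 -174.4] 6.2 -0.8
bit wrist [ 658.8 -139.6] 9.1 -77.6
bit scene [ 656.3 -142.2] 8.8 -62.7
bit ALL [ 712.2 -133.9] 8.3 -23.1
  z 0 -23.3  z 0.006 -29.7  z 0.012 -28.0
hinge top [414.5 139.2] -14.1 -26.5
hinge wrist [460.2 159. ] -3.5 -62.9
hinge scene [459.3 156.8] -5.5 -72.8
hinge ALL [402.3 141.4] -14.3 -14.4
  z 0 -10.7  z 0.006 -12.1  z 0.012 -11.7
tape top [474.1 -55.2] -2.5 -22.4
tape wrist [475.1 -52.7] -0.6 -90.0
tape scene [471.  -52.9] -1.0 -90.0
tape ALL [474.8 -54.2] -1.3 -56.1
  z 0 -64.2  z 0.006 -67.0  z 0.012 -60.5
spare top [ 484. -287.] 55.1 -14.0
spare wrist [ 478.1 -252.9] -2.1 -59.8
spare scene [ 475.  -280.3] -2.6 -90.0
spare ALL [ 464.3 -267. ] 44.8 -12.1
  z 0 -44.6  z 0.006 -49.0  z 0.012 -50.4
sanding_block ['scene', 'wrist'] [457.6 157.1] 12.1 0.047
    scene [457. 156.] 12.0 0.054
    wrist [458.1 158. ] 11.7 0.025
   z [(0, np.float64(0.051)), (0.006, np.float64(0.047)), (0.012, np.float64(0.066))]
boring_bit ['wrist'] [632.   57.6] 0.9 0.286
    wrist [631.6  57.2] 4.3 0.285
   z [(0, np.float64(0.271)), (0.006, np.float64(0.285)), (0.012, np.float64(0.3))]
hinge ['wrist'] [473.6 -49.6] 85.7 0.092
    wrist [473.6 -49.6] 85.7 0.092
   z [(0, np.float64(0.09)), (0.006, np.float64(0.092)), (0.012, np.float64(0.103))]
tape_measure ['scene', 'wrist'] [ 659.  -143.5] -11.9 0.083
    scene [ 658.3 -145.2] -11.9 0.067
    wrist [ 659.3 -142.6] -12.3 0.08
   z [(0, np.float64(0.101)), (0.006, np.float64(0.083)), (0.012, np.float64(0.099))]
real	0m28.321s
user	0m24.268s
sys	0m0.359s
```

```bash
cat > b.py <<'E'
from fit import *
T0={'block':(.633,.058,-.09),'bit':(.658,-.14,.15),'hinge':(.460,.158,-.08),'tape':(.473,-.053,-.01),'spare':(.475,-.28,-.04)}
I=lambda f:gray(cv2.imread('pics/'+f)[:,:,::-1])
V=[('top',I('top0.png'),cam('top')),('scene',I('scene0.png'),cam('scene')),('wrist',I('w1.png'),cam('wrist'))]
T={}
for t,p in T0.items():
    for v in V[:2]:
        q,f=fittray(p,[v]); print(t,v[0],np.round(q[:2]*1000,1),np.round(np.degrees(q[2]),1),round(f,1))
    vs=V[:2] if t=='spare' else V
    q,f=fittray(p,vs);T[t]=q;print(t,'ALL',np.round(q[:2]*1000,1),np.round(np.degrees(q[2]),1),round(f,1),[round(fittray(q,vs,z)[1],1) for z in(0,.003,.006,.009,.012)])
np.save('trays.npy',T,allow_pickle=True)
E
python3 b.py
```

```text
block top [635.5  55.7] -4.7 -89.3
block scene [631.3  56.2] -4.9 -84.3
block ALL [635.   58.1] -4.5 -84.8 [np.float64(-83.5), np.float64(-86.6), np.float64(-84.8), np.float64(-79.1), np.float64(-71.4)]
bit top [ 660.5 -141.9] 9.1 -83.2
bit scene [ 656.3 -142.2] 8.8 -62.9
bit ALL [ 656.9 -141.9] 8.0 -72.2 [np.float64(-70.1), np.float64(-72.4), np.float64(-72.2), np.float64(-69.4), np.float64(-61.1)]
hinge top [462.7 157.6] -4.4 -85.5
hinge scene [459.9 156.8] -5.9 -72.8
hinge ALL [460.2 157.3] -5.8 -70.9 [np.float64(-68.6), np.float64(-70.2), np.float64(-70.9), np.float64(-70.1), np.float64(-65.8)]
tape top [476.9 -54. ] -0.6 -90.0
tape scene [472.1 -54. ] -0.7 -90.0
tape ALL [474.2 -53.8] -1.1 -89.8 [np.float64(-85.7), np.float64(-90.0), np.float64(-89.8), np.float64(-87.3), np.float64(-81.8)]
spare top [ 477.8 -281.1] -2.8 -90.0
spare scene [ 474.6 -279.2] -2.4 -90.0
spare ALL [ 475.3 -279. ] -3.0 -90.0 [np.float64(-87.4), np.float64(-90.0), np.float64(-90.0), np.float64(-86.8), np.float64(-74.1)]
```

{"name": "arm_command", "arguments": {
  "jaw": [0.06,0.06,0.06,0.06,0.06,0.06,0.06],
  "slide": [
    [0.03,0.0,-0.02],
    [0.06,0.01,-0.04],
    [0.09,0.02,-0.06],
    [0.12,0.03,-0.08],
    [0.15,0.05,-0.1],
    [0.17,0.06,-0.12],
    [0.17,0.06,-0.12]
  ],
  "rotation": [
    [0,0,0],
    [0,0,0],
    [0,0,0],
    [0,0,0],
    [0,0,0],
    [0,0,0],
    [0,0,0]
  ]
}}

```text
clock: 4.1
tcp_pos: [0.5976, -0.0205, 0.2716]
ee_rot: [-0.004, 0.705, 0.709, -0.002]
contact_force: [-0.6, -0.7, -0.7]
opening: 0.0601
gripper_force: 0.0
```

Run:
```python
from h import *
s=monitor.get_state(); print(s['tcp_pos'],s['ee_rot'],s['q'],s['clock'])
im=snap('wrist','w2.png'); r=models.outline_of('boring_bit','wrist')
for x in r[:3]: print(x['conf'],x['pixel'],x['region'].sum())
print('tip/base proj',proj('wrist',[[.632,.057,.063],[.632,.057,.006]]))
```

```text
[ 0.59755746 -0.02050677  0.27162953] [-0.00368045  0.70495897  0.70923488 -0.00227999] [-1.20627520e-01  1.17454483e-01  1.40643692e+00  9.27206983e-04
  1.62631051e+00 -1.26627171e-01] 4.1
tip/base proj [[353.44174109 141.27758012]
 [348.81247889 142.76337665]]
```

View pics/w2.png

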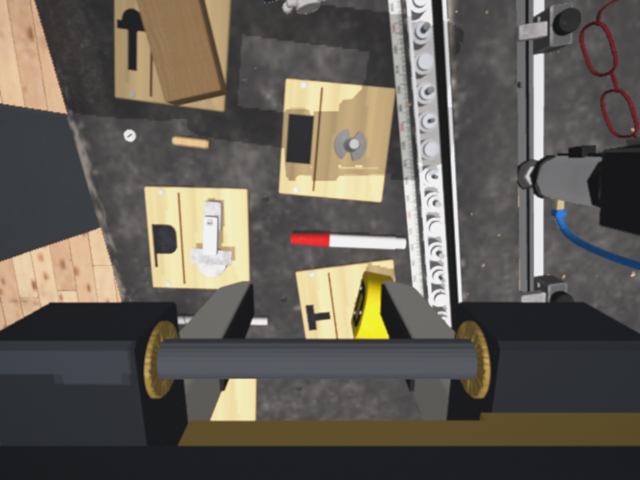

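Block tray: the bit's shank tip is at (353,143) and its head at (349,144), which puts it at about (0.632, 0.055). Moving over it and going down.

{"name": "arm_command", "arguments": {
  "jaw": [0.06,0.06,0.06,0.06,0.06,0.06,0.06,0.06,0.06,0.06,0.06,0.06],
  "slide": [
    [0.01,0.03,-0.03],
    [0.02,0.05,-0.06],
    [0.03,0.07,-0.09],
    [0.035,0.078,-0.12],
    [0.035,0.078,-0.14],
    [0.035,0.078,-0.16],
    [0.035,0.078,-0.18],
    [0.035,0.078,-0.2],
    [0.035,0.078,-0.22],
    [0.035,0.078,-0.24],
    [0.035,0.078,-0.252],
    [0.035,0.078,-0.252]
  ],
  "rotation": [
    [0,0,0],
    [0,0,0],
    [0,0,0],
    [0,0,0],
    [0,0,0],
    [0,0,0],
    [0,0,0],
    [0,0,0],
    [0,0,0],
    [0,0,0],
    [0,0,0],
    [0,0,0]
  ]
}}

```text
clock: 5.2
tcp_pos: [0.6307, 0.0542, 0.0251]
ee_rot: [-0.001, 0.706, 0.708, -0.001]
contact_force: [-0.3, -0.3, -1.0]
opening: 0.0601
gripper_force: 0.0
```

{"name": "arm_command", "arguments": {
  "jaw": [0.03,0.01,0.01,0.01,0.01,0.01],
  "slide": [
    [0,0,0],
    [0,0,0],
    [0,0,0],
    [0,0,0],
    [0,0,0],
    [0,0,0]
  ],
  "rotation": [
    [0,0,0],
    [0,0,0],
    [0,0,0],
    [0,0,0],
    [0,0,0],
    [0,0,0]
  ]
}}

```text
clock: 5.7
tcp_pos: [0.6328, 0.055, 0.0273]
ee_rot: [0.0, 0.706, 0.708, 0.0]
contact_force: [-0.8, -0.5, -0.1]
opening: 0.0249
gripper_force: 0.0
```

{"name": "arm_command", "arguments": {
  "jaw": [0.01,0.01,0.01,0.01,0.01],
  "slide": [
    [0,0,0],
    [0,0,0],
    [0,0,0],
    [0,0,0],
    [0,0,0]
  ],
  "rotation": [
    [0,0,0],
    [0,0,0],
    [0,0,0],
    [0,0,0],
    [0,0,0]
  ]
}}

```text
clock: 6.12
tcp_pos: [0.6325, 0.055, 0.0268]
ee_rot: [0.0, 0.706, 0.708, 0.0]
contact_force: [-0.5, 0.0, 2.8]
opening: 0.0159
gripper_force: 30.0
```

{"name": "arm_command", "arguments": {
  "jaw": [0.01,0.01,0.01,0.01,0.01,0.01,0.01,0.01,0.01,0.01,0.01,0.01,0.01,0.01,0.01,0.01,0.01,0.01,0.01,0.01],
  "slide": [
    [0,0,0.03],
    [0,0,0.06],
    [-0.01,-0.01,0.09],
    [-0.02,-0.03,0.1],
    [-0.04,-0.06,0.1],
    [-0.05,-0.09,0.1],
    [-0.065,-0.12,0.1],
    [-0.08,-0.15,0.1],
    [-0.095,-0.18,0.1],
    [-0.11,-0.21,0.1],
    [-0.125,-0.24,0.1],
    [-0.135,-0.27,0.1],
    [-0.145,-0.3,0.1],
    [-0.157,-0.32,0.09],
    [-0.157,-0.334,0.07],
    [-0.157,-0.334,0.05],
    [-0.157,-0.334,0.03],
    [-0.157,-0.334,0.02],
    [-0.157,-0.334,0.01],
    [-0.157,-0.334,0.006]
  ],
  "rotation": [
    [0,0,0],
    [0,0,0],
    [0,0,0],
    [0,0,0],
    [0,0,0],
    [0,0,0],
    [0,0,0],
    [0,0,0],
    [0,0,0],
    [0,0,0],
    [0,0,0],
    [0,0,0],
    [0,0,0],
    [0,0,0],
    [0,0,0],
    [0,0,0],
    [0,0,0],
    [0,0,0],
    [0,0,0],
    [0,0,0]
  ]
}}

```text
clock: 7.78
tcp_pos: [0.4746, -0.2784, 0.0311]
ee_rot: [-0.001, 0.706, 0.709, -0.0]
contact_force: [-0.2, 0.6, -1.1]
opening: 0.0154
gripper_force: 30.0
```

{"name": "arm_command", "arguments": {
  "jaw": [0.01,0.01,0.01],
  "slide": [
    [0,0,-0.003],
    [0,0,-0.005],
    [0,0,-0.005]
  ],
  "rotation": [
    [0,0,0],
    [0,0,0],
    [0,0,0]
  ]
}}

```text
clock: 8.03
tcp_pos: [0.4759, -0.2792, 0.0282]
ee_rot: [0.0, 0.706, 0.709, 0.0]
contact_force: [0.1, 0.9, -1.2]
opening: 0.0154
gripper_force: 30.0
```

{"name": "arm_command", "arguments": {
  "jaw": [0.01,0.01,0.06,0.06,0.06,0.06,0.06],
  "slide": [
    [0,0,-0.001],
    [0,0,-0.001],
    [0,0,-0.001],
    [0,0,-0.001],
    [0,0,-0.001],
    [0,0,-0.001],
    [0,0,-0.001]
  ],
  "rotation": [
    [0,0,0],
    [0,0,0],
    [0,0,0],
    [0,0,0],
    [0,0,0],
    [0,0,0],
    [0,0,0]
  ]
}}

```text
clock: 8.62
tcp_pos: [0.4754, -0.2791, 0.0268]
ee_rot: [0.0, 0.706, 0.708, 0.0]
contact_force: [-0.3, -0.5, 1.1]
opening: 0.0443
gripper_force: 0.0
```

{"name": "arm_command", "arguments": {
  "jaw": [0.093,0.093,0.093,0.093,0.093,0.093,0.093,0.093,0.093,0.093,0.093,0.093,0.093,0.093],
  "slide": [
    [0,0,0.02],
    [0,0,0.05],
    [0,0,0.08],
    [0,0.02,0.11],
    [0,0.06,0.14],
    [0,0.1,0.17],
    [0,0.14,0.2],
    [-0.01,0.18,0.23],
    [-0.01,0.22,0.25],
    [-0.02,0.26,0.26],
    [-0.02,0.3,0.26],
    [-0.02,0.33,0.26],
    [-0.02,0.34,0.26],
    [-0.02,0.34,0.26]
  ],
  "rotation": [
    [0,0,0],
    [0,0,0],
    [0,0,0],
    [0,0,0],
    [0,0,0],
    [0,0,0],
    [0,0,0],
    [0,0,0],
    [0,0,0],
    [0,0,0],
    [0,0,0],
    [0,0,0],
    [0,0,0],
    [0,0,0]
  ]
}}

```text
clock: 9.78
tcp_pos: [0.455, 0.066, 0.2878]
ee_rot: [-0.0, 0.704, 0.71, 0.001]
contact_force: [0.3, -0.3, 0.5]
opening: 0.093
gripper_force: 0.0
```

```bash
cat > c.py <<'E'
from fit import *
import sys
# usage: c.py png obj x y yaw(deg) z ; tray names to refit with wrist
s=monitor.get_state(); print('tcp',np.round(s['tcp_pos'],4),np.round(s['ee_rot'],3),s['clock'])
f,o,x,y,yaw=sys.argv[1:6]; x,y,yaw=float(x),float(y),np.radians(float(yaw))
C=cam('wrist'); im=snap('wrist',f+'.png'); views=[('wrist',gray(im),C)]
for r in models.outline_of(o,'wrist'):
    if r['conf']>.3 and np.linalg.norm(proj('wrist',np.array([[x,y,.03]]),C)[0]-r['pixel'])<60:
        best=min([fitobj(o,(x,y,yaw+d),{'wrist':(r['region'],C)}) for d in(-.15,0,.15)],key=lambda v:v[1])
        q=best[0]; print(o,round(r['conf'],2),np.round(q[:2]*1000,1),np.round(np.degrees(q[2]),1),'iou loss',round(best[1],3))
        for c in cv2.findContours(render(o,q,.006,'wrist',C),0,1)[0]: cv2.polylines(im,[(c/4).astype(np.int32)],True,(0,255,0),1)
        break
T=np.load('trays.npy',allow_pickle=True).item()
for t in sys.argv[6:]:
    q,fn=fittray(T[t],views); print('tray',t,np.round(q[:2]*1000,1),np.round(np.degrees(q[2]),1),round(fn,1),'was',np.round(T[t][:2]*1000,1),np.round(np.degrees(T[t][2]),1))
cv2.imwrite('pics/'+f+'_o.png',im[:,:,::-1])
E
python3 c.py w3 sanding_block .458 .157 12 hinge block tape
```

```text
tcp [0.455  0.066  0.2878] [-0.     0.704  0.71   0.001] 9.7833
sanding_block 0.58 [458.3 157.3] 11.9 iou loss 0.021
tray hinge [461.5 156.7] -5.2 -87.3 was [460.2 157.3] -5.8
tray block [633.4  56.4] -5.1 -88.9 was [635.   58.1] -4.5
tray tape [474.8 -44.4] -0.0 -66.0 was [474.2 -53.8] -1.1
```

View pics/w3_o.png

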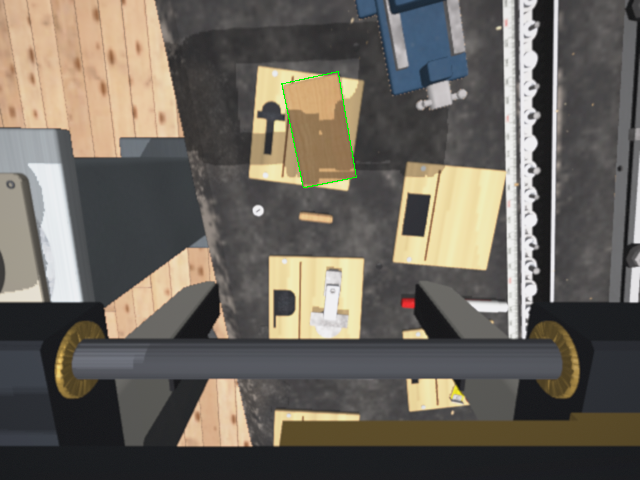

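The fit overlay matches the block: centre (0.458, 0.157), yaw 12°. The block tray is now empty at (0.634, 0.057), yaw -5°. Grasping the block.

{"name": "arm_command", "arguments": {
  "jaw": [0.093,0.093,0.093,0.093,0.093,0.093,0.093,0.093,0.093,0.093,0.093,0.093,0.093,0.093],
  "slide": [
    [0,0.03,-0.03],
    [0,0.06,-0.06],
    [0.003,0.09,-0.09],
    [0.003,0.096,-0.12],
    [0.003,0.096,-0.15],
    [0.003,0.096,-0.18],
    [0.003,0.096,-0.2],
    [0.003,0.096,-0.22],
    [0.003,0.096,-0.235],
    [0.003,0.096,-0.25],
    [0.003,0.096,-0.26],
    [0.003,0.096,-0.27],
    [0.003,0.096,-0.276],
    [0.003,0.096,-0.276]
  ],
  "rotation": [
    [0,0,4],
    [0,0,8],
    [0,0,12],
    [0,0,12],
    [0,0,12],
    [0,0,12],
    [0,0,12],
    [0,0,12],
    [0,0,12],
    [0,0,12],
    [0,0,12],
    [0,0,12],
    [0,0,12],
    [0,0,12]
  ]
}}

```text
clock: 11.05
tcp_pos: [0.4576, 0.1563, 0.0094]
ee_rot: [-0.001, 0.628, 0.778, -0.001]
contact_force: [-0.3, -0.4, 0.2]
opening: 0.0931
gripper_force: 0.0
```

{"name": "arm_command", "arguments": {
  "jaw": [0.04,0.04,0.04,0.04,0.04,0.04,0.04,0.04],
  "slide": [
    [0,0,0],
    [0,0,0],
    [0,0,0],
    [0,0,0],
    [0,0,0],
    [0,0,0],
    [0,0,0],
    [0,0,0]
  ],
  "rotation": [
    [0,0,0],
    [0,0,0],
    [0,0,0],
    [0,0,0],
    [0,0,0],
    [0,0,0],
    [0,0,0],
    [0,0,0]
  ]
}}

```text
clock: 11.72
tcp_pos: [0.4586, 0.1571, 0.0111]
ee_rot: [0.0, 0.628, 0.778, 0.0]
contact_force: [-0.8, 0.2, 3.8]
opening: 0.0601
gripper_force: 30.0
```

{"name": "arm_command", "arguments": {
  "jaw": [0.04,0.04,0.04,0.04,0.04,0.04,0.04,0.04,0.04,0.04,0.04,0.04,0.04,0.04,0.04,0.04,0.04,0.04],
  "slide": [
    [0,0,0.02],
    [0,0,0.05],
    [0,0,0.08],
    [0.02,-0.01,0.09],
    [0.04,-0.02,0.09],
    [0.06,-0.03,0.09],
    [0.085,-0.045,0.09],
    [0.11,-0.06,0.09],
    [0.135,-0.075,0.09],
    [0.16,-0.09,0.09],
    [0.17,-0.097,0.08],
    [0.176,-0.1,0.06],
    [0.176,-0.1,0.04],
    [0.176,-0.1,0.025],
    [0.176,-0.1,0.015],
    [0.176,-0.1,0.008],
    [0.176,-0.1,0.003],
    [0.176,-0.1,0.003]
  ],
  "rotation": [
    [0,0,0],
    [0,0,0],
    [0,0,0],
    [0,0,-3],
    [0,0,-6],
    [0,0,-9],
    [0,0,-12],
    [0,0,-15],
    [0,0,-17],
    [0,0,-17],
    [0,0,-17],
    [0,0,-17],
    [0,0,-17],
    [0,0,-17],
    [0,0,-17],
    [0,0,-17],
    [0,0,-17],
    [0,0,-17]
  ]
}}

```text
clock: 13.22
tcp_pos: [0.6338, 0.0571, 0.0128]
ee_rot: [-0.0, 0.736, 0.677, -0.0]
contact_force: [0.2, -0.2, -0.5]
opening: 0.06
gripper_force: 30.0
```

{"name": "arm_command", "arguments": {
  "jaw": [0.04,0.04,0.04,0.093,0.093,0.093,0.093],
  "slide": [
    [0,0,-0.002],
    [0,0,-0.003],
    [0,0,-0.003],
    [0,0,-0.003],
    [0,0,-0.003],
    [0,0,-0.003],
    [0,0,-0.003]
  ],
  "rotation": [
    [0,0,0],
    [0,0,0],
    [0,0,0],
    [0,0,0],
    [0,0,0],
    [0,0,0],
    [0,0,0]
  ]
}}

```text
clock: 13.8
tcp_pos: [0.6346, 0.057, 0.0111]
ee_rot: [0.0, 0.736, 0.677, 0.0]
contact_force: [-0.2, 0.2, -0.1]
opening: 0.0818
gripper_force: 0.0
```

{"name": "arm_command", "arguments": {
  "jaw": [0.093,0.093,0.093,0.093,0.093,0.093,0.093,0.093,0.093,0.093,0.093,0.093,0.093],
  "slide": [
    [0,0,0.01],
    [0,0,0.03],
    [0,0,0.06],
    [0,0,0.09],
    [-0.02,-0.02,0.12],
    [-0.04,-0.05,0.15],
    [-0.07,-0.08,0.18],
    [-0.1,-0.11,0.21],
    [-0.13,-0.14,0.24],
    [-0.16,-0.17,0.26],
    [-0.175,-0.197,0.26],
    [-0.175,-0.197,0.26],
    [-0.175,-0.197,0.26]
  ],
  "rotation": [
    [0,0,0],
    [0,0,0],
    [0,0,0],
    [0,0,0],
    [0,0,5],
    [0,0,5],
    [0,0,5],
    [0,0,5],
    [0,0,5],
    [0,0,5],
    [0,0,5],
    [0,0,5],
    [0,0,5]
  ]
}}

```text
clock: 14.88
tcp_pos: [0.4579, -0.1438, 0.2745]
ee_rot: [0.003, 0.707, 0.707, 0.0]
contact_force: [-0.4, -0.3, 0.2]
opening: 0.0934
gripper_force: 0.0
```

```bash
python3 c.py w4 hinge .474 -.05 85.7 hinge block tape; python3 c.py w4b sanding_block .634 .057 -5
```

```text
tcp [ 0.4579 -0.1438  0.2745] [0.003 0.707 0.707 0.   ] 14.8833
hinge 0.85 [473.6 -49.7] 85.3 iou loss 0.093
tray hinge [466.5 115.8] -5.2 -15.5 was [460.2 157.3] -5.8
tray block [635.6  60.2] -1.6 -58.6 was [635.   58.1] -4.5
tray tape [475.8 -52.7] -0.7 -89.9 was [474.2 -53.8] -1.1
tcp [ 0.4593 -0.1408  0.2721] [0.001 0.707 0.708 0.001] 14.9833
sanding_block 0.61 [634.7  58.3] -5.2 iou loss 0.035
```

View pics/w4_o.png

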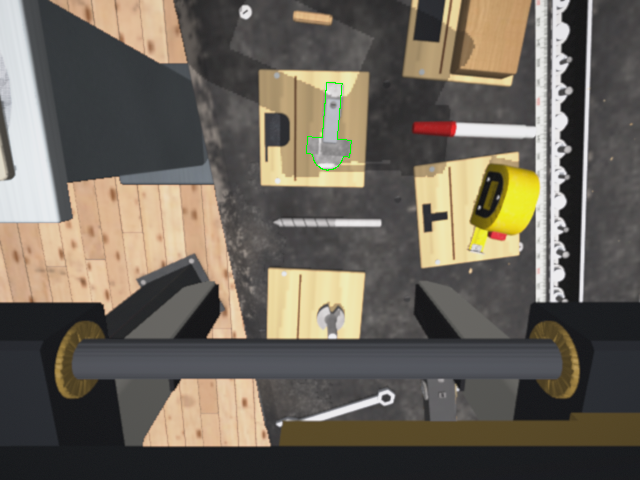

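Hinge is at (0.474, -0.050), yaw 85°, and the overlay matches it. The block sits within about 1 mm of its target. Grasping the hinge arm.

{"name": "arm_command", "arguments": {
  "jaw": [0.093,0.05,0.05,0.05,0.05,0.05,0.05,0.05,0.05,0.05,0.05,0.05,0.05,0.05],
  "slide": [
    [0.005,0.03,-0.03],
    [0.01,0.06,-0.06],
    [0.015,0.09,-0.09],
    [0.015,0.093,-0.12],
    [0.015,0.093,-0.15],
    [0.015,0.093,-0.17],
    [0.015,0.093,-0.19],
    [0.015,0.093,-0.21],
    [0.015,0.093,-0.225],
    [0.015,0.093,-0.24],
    [0.015,0.093,-0.25],
    [0.015,0.093,-0.256],
    [0.015,0.093,-0.26],
    [0.015,0.093,-0.26]
  ],
  "rotation": [
    [0,0,-2],
    [0,0,-4],
    [0,0,-4.7],
    [0,0,-4.7],
    [0,0,-4.7],
    [0,0,-4.7],
    [0,0,-4.7],
    [0,0,-4.7],
    [0,0,-4.7],
    [0,0,-4.7],
    [0,0,-4.7],
    [0,0,-4.7],
    [0,0,-4.7],
    [0,0,-4.7]
  ]
}}

```text
clock: 16.25
tcp_pos: [0.474, -0.0466, 0.01]
ee_rot: [-0.001, 0.734, 0.679, -0.0]
contact_force: [-0.3, -0.0, -0.2]
opening: 0.0502
gripper_force: 0.0
```

{"name": "arm_command", "arguments": {
  "jaw": [0.01,0.01,0.01,0.01,0.01,0.01,0.01,0.01,0.01],
  "slide": [
    [0,0,0],
    [0,0,0],
    [0,0,0],
    [0,0,0],
    [0,0,0],
    [0,0,0],
    [0,0,0],
    [0,0,0],
    [0,0,0]
  ],
  "rotation": [
    [0,0,0],
    [0,0,0],
    [0,0,0],
    [0,0,0],
    [0,0,0],
    [0,0,0],
    [0,0,0],
    [0,0,0],
    [0,0,0]
  ]
}}

```text
clock: 17.0
tcp_pos: [0.4746, -0.0472, 0.0109]
ee_rot: [0.0, 0.734, 0.679, 0.0]
contact_force: [-1.1, 0.2, 2.7]
opening: 0.0156
gripper_force: 33.1
```

{"name": "arm_command", "arguments": {
  "jaw": [0.01,0.01,0.01,0.01,0.01,0.01,0.01,0.01,0.01,0.01,0.01,0.01,0.01,0.01,0.01,0.01,0.01,0.01],
  "slide": [
    [0,0,0.015],
    [0,0,0.04],
    [0,0.01,0.06],
    [0,0.035,0.07],
    [0,0.06,0.07],
    [-0.005,0.085,0.07],
    [-0.008,0.11,0.07],
    [-0.01,0.135,0.07],
    [-0.013,0.16,0.07],
    [-0.013,0.185,0.07],
    [-0.013,0.2,0.06],
    [-0.013,0.207,0.05],
    [-0.013,0.207,0.035],
    [-0.013,0.207,0.02],
    [-0.013,0.207,0.012],
    [-0.013,0.207,0.006],
    [-0.013,0.207,0.003],
    [-0.013,0.207,0.003]
  ],
  "rotation": [
    [0,0,0],
    [0,0,0],
    [0,0,0],
    [0,0,0],
    [0,0,0],
    [0,0,0],
    [0,0,0],
    [0,0,0],
    [0,0,0],
    [0,0,0],
    [0,0,-0.5],
    [0,0,-0.5],
    [0,0,-0.5],
    [0,0,-0.5],
    [0,0,-0.5],
    [0,0,-0.5],
    [0,0,-0.5],
    [0,0,-0.5]
  ]
}}

```text
clock: 18.5
tcp_pos: [0.4609, 0.1595, 0.013]
ee_rot: [-0.0, 0.737, 0.676, -0.001]
contact_force: [0.5, 1.1, -0.4]
opening: 0.0155
gripper_force: 32.6
```

{"name": "arm_command", "arguments": {
  "jaw": [0.01,0.01,0.01,0.05,0.05,0.05,0.05],
  "slide": [
    [0,0,-0.002],
    [0,0,-0.003],
    [0,0,-0.003],
    [0,0,-0.003],
    [0,0,-0.003],
    [0,0,-0.003],
    [0,0,-0.003]
  ],
  "rotation": [
    [0,0,0],
    [0,0,0],
    [0,0,0],
    [0,0,0],
    [0,0,0],
    [0,0,0],
    [0,0,0]
  ]
}}

```text
clock: 19.08
tcp_pos: [0.4616, 0.16, 0.0109]
ee_rot: [0.0, 0.737, 0.676, 0.0]
contact_force: [0.1, -0.7, 0.7]
opening: 0.0377
gripper_force: 0.0
```

{"name": "arm_command", "arguments": {
  "jaw": [0.05,0.093,0.093,0.093,0.093,0.093,0.093,0.093,0.093,0.093],
  "slide": [
    [0,0,0.01],
    [0,0,0.04],
    [0,0,0.08],
    [0,-0.02,0.12],
    [0,-0.05,0.16],
    [0,-0.08,0.2],
    [0,-0.095,0.23],
    [0,-0.095,0.26],
    [0,-0.095,0.26],
    [0,-0.095,0.26]
  ],
  "rotation": [
    [0,0,0],
    [0,0,0],
    [0,0,0],
    [0,0,2],
    [0,0,5],
    [0,0,5],
    [0,0,5],
    [0,0,5],
    [0,0,5],
    [0,0,5]
  ]
}}

```text
clock: 19.92
tcp_pos: [0.463, 0.0645, 0.2748]
ee_rot: [0.002, 0.707, 0.707, 0.003]
contact_force: [-0.3, -0.6, -1.2]
opening: 0.0927
gripper_force: 0.0
```

```bash
python3 c.py w5 hinge .461 .157 85 hinge block
```

```text
tcp [0.463  0.0645 0.2748] [0.002 0.707 0.707 0.003] 19.9167
hinge 0.58 [461.8 157.5] 84.1 iou loss 0.087
tray hinge [458.7 159.2] -7.2 -90.0 was [460.2 157.3] -5.8
tray block [636.7  57.5] -4.4 -83.1 was [635.   58.1] -4.5
```

{"name": "arm_command", "arguments": {
  "jaw": [0.093,0.093,0.093,0.093,0.093,0.093,0.093,0.093,0.093,0.093,0.093,0.093],
  "slide": [
    [0.015,-0.03,0],
    [0.03,-0.06,0],
    [0.045,-0.09,0],
    [0.06,-0.12,0],
    [0.075,-0.15,0],
    [0.09,-0.18,0],
    [0.105,-0.21,0],
    [0.12,-0.24,0],
    [0.135,-0.27,0],
    [0.15,-0.295,0],
    [0.15,-0.295,0],
    [0.15,-0.295,0]
  ],
  "rotation": [
    [0,0,0],
    [0,0,0],
    [0,0,0],
    [0,0,0],
    [0,0,0],
    [0,0,0],
    [0,0,0],
    [0,0,0],
    [0,0,0],
    [0,0,0],
    [0,0,0],
    [0,0,0]
  ]
}}

```text
clock: 21.02
tcp_pos: [0.6106, -0.2303, 0.2669]
ee_rot: [-0.003, 0.707, 0.707, -0.001]
contact_force: [-0.7, 0.4, -0.1]
opening: 0.0929
gripper_force: 0.0
```

```bash
python3 c.py w6 tape_measure .659 -.143 -12 bit tape
```

```text
tcp [ 0.6106 -0.2303  0.2669] [-0.003  0.707  0.707 -0.001] 21.0167
tape_measure 0.56 [ 659.  -140.8] -11.7 iou loss 0.038
tray bit [ 658.9 -140.1] 8.6 -89.7 was [ 656.9 -141.9] 8.0
tray tape [475.1 -52.8] -0.9 -67.6 was [474.2 -53.8] -1.1
```

View pics/w6_o.png

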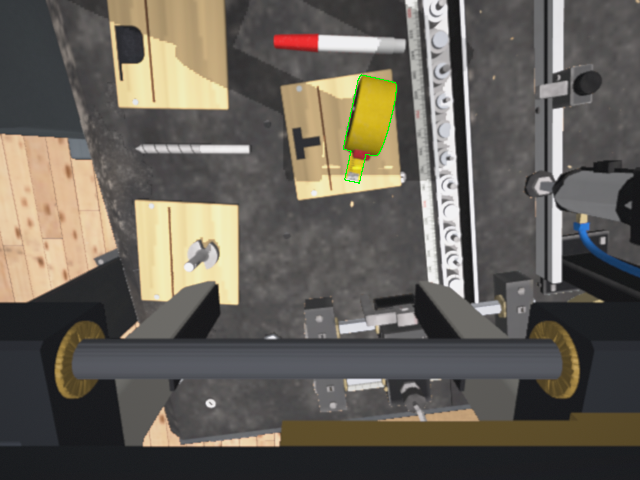

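Tape is at (0.659, -0.141), yaw -12°, with its case reaching close to the rail at column 415. The hinge is seated within 2 mm. Before going down I'll check how high the rail is and how far away.

Run:
```python
from h import *
a=cv2.imread('pics/w4.png')[90:210,480:620]; b=cv2.imread('pics/w6.png')[40:200,380:520]; t=cv2.imread('pics/top0.png')[160:220,320:460]
f=lambda i,k:cv2.resize(i,None,fx=k,fy=k,interpolation=cv2.INTER_CUBIC)
c=np.zeros((600,800,3),np.uint8)
A=f(a,2.8);B=f(b,2.8);Tt=f(t,2.8)
c[:A.shape[0],:A.shape[1]]=A;c[:B.shape[0],400:400+B.shape[1]]=B;c[400:400+Tt.shape[0],:Tt.shape[1]]=Tt
cv2.imwrite('pics/rail.png',c)
```

View pics/rail.png

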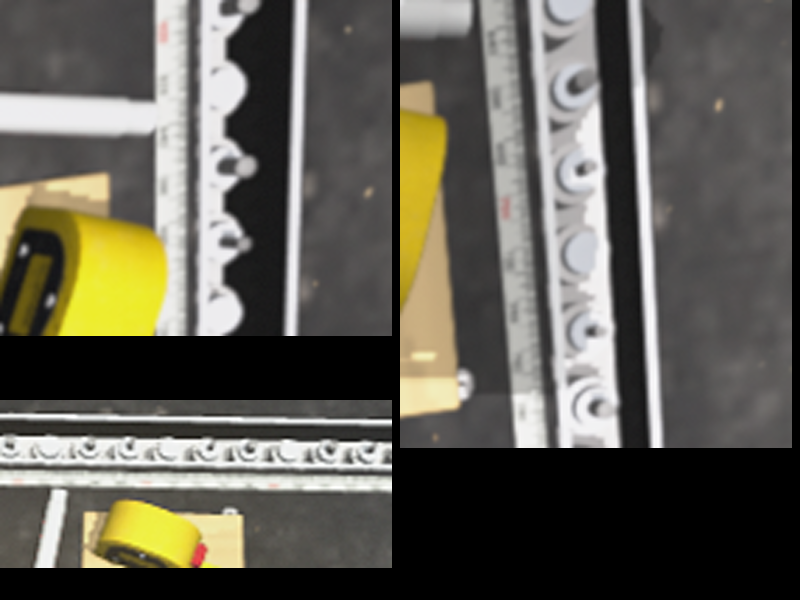

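Run:
```python
from h import *
from scipy.spatial.transform import Rotation as Ro
K,R,t=cam('wrist'); s=monitor.get_state()
def RT(q): w,x,y,z=q; return Ro.from_quat([x,y,z,w]).as_matrix()
Rt=RT(s['ee_rot']); Xc=Rt.T@(-R.T@t-np.array(s['tcp_pos'])); Rct=R@Rt
def C(tp,q): M=RT(q); Rn=Rct@M.T; return K,Rn,-Rn@(np.array(tp)+M@Xc)
c4=C([.4579,-.1438,.2745],[.003,.707,.707,0]); c6=C([.6106,-.2303,.2669],[-.003,.707,.707,-.001])
for n,a,b in [('ruler',(535.4,131),(408.6,45)),('railL',(550.7,131),(425.7,45)),('railR',(586,131),(463,45))]:
    o1,d1=ray('wrist',a,c4);o2,d2=ray('wrist',b,c6)
    # intersect in x,z only (edge runs along y)
    k=np.linalg.solve(np.c_[d1[[0,2]],-d2[[0,2]]],(o2-o1)[[0,2]]); print(n,o1+d1*k[0],o2+d2*k[1])
```

```text
ruler [ 0.70569522 -0.05276478  0.0037885 ] [ 0.70569522 -0.0516534   0.0037885 ]
railL [ 0.72405925 -0.05266559  0.00200421] [ 0.72405925 -0.05121379  0.00200421]
railR [ 0.76235461 -0.05276665  0.0045229 ] [ 0.76235461 -0.05190155  0.0045229 ]
```

The ruler edge is at x = 0.706 and lies nearly flat. The rail edge is at x = 0.724. With the jaws open 50 mm the fingers clear both.

{"name": "arm_command", "arguments": {
  "jaw": [0.052,0.052,0.052,0.052,0.052,0.052,0.052,0.052,0.052,0.052,0.052,0.052,0.052,0.052,0.052,0.052],
  "slide": [
    [0.01,0.02,-0.02],
    [0.02,0.05,-0.04],
    [0.03,0.08,-0.06],
    [0.05,0.1,-0.08],
    [0.05,0.105,-0.1],
    [0.05,0.105,-0.12],
    [0.05,0.105,-0.14],
    [0.05,0.105,-0.15],
    [0.05,0.105,-0.165],
    [0.05,0.105,-0.18],
    [0.05,0.105,-0.195],
    [0.05,0.105,-0.21],
    [0.05,0.105,-0.225],
    [0.05,0.105,-0.238],
    [0.05,0.105,-0.247],
    [0.05,0.105,-0.247]
  ],
  "rotation": [
    [0,0,-4],
    [0,0,-8],
    [0,0,-11.7],
    [0,0,-11.7],
    [0,0,-11.7],
    [0,0,-11.7],
    [0,0,-11.7],
    [0,0,-11.7],
    [0,0,-11.7],
    [0,0,-11.7],
    [0,0,-11.7],
    [0,0,-11.7],
    [0,0,-11.7],
    [0,0,-11.7],
    [0,0,-11.7],
    [0,0,-11.7]
  ]
}}

```text
clock: 22.45
tcp_pos: [0.6594, -0.1246, 0.0203]
ee_rot: [-0.002, 0.775, 0.631, -0.001]
contact_force: [0.3, -0.3, -0.9]
opening: 0.0517
gripper_force: 0.0
```

{"name": "arm_command", "arguments": {
  "jaw": [0.02,0.02,0.02,0.02,0.02,0.02,0.02],
  "slide": [
    [0,0,0],
    [0,0,0],
    [0,0,0],
    [0,0,0],
    [0,0,0],
    [0,0,0],
    [0,0,0]
  ],
  "rotation": [
    [0,0,0],
    [0,0,0],
    [0,0,0],
    [0,0,0],
    [0,0,0],
    [0,0,0],
    [0,0,0]
  ]
}}

```text
clock: 23.03
tcp_pos: [0.6623, -0.1253, 0.025]
ee_rot: [0.001, 0.775, 0.631, 0.001]
contact_force: [-0.2, -0.8, 6.2]
opening: 0.0337
gripper_force: 30.0
```

{"name": "arm_command", "arguments": {
  "jaw": [0.02,0.02,0.02,0.02,0.02,0.02,0.02,0.02,0.02,0.02,0.02,0.02,0.02,0.02,0.02,0.02,0.02,0.02],
  "slide": [
    [0,0,0.02],
    [0,0,0.05],
    [0,0,0.07],
    [-0.02,0.01,0.08],
    [-0.04,0.02,0.08],
    [-0.065,0.03,0.08],
    [-0.09,0.04,0.08],
    [-0.115,0.05,0.08],
    [-0.14,0.06,0.08],
    [-0.165,0.075,0.08],
    [-0.18,0.083,0.07],
    [-0.187,0.088,0.055],
    [-0.187,0.088,0.04],
    [-0.187,0.088,0.025],
    [-0.187,0.088,0.015],
    [-0.187,0.088,0.008],
    [-0.187,0.088,0.004],
    [-0.187,0.088,0.004]
  ],
  "rotation": [
    [0,0,0],
    [0,0,0],
    [0,0,0],
    [0,0,2],
    [0,0,4],
    [0,0,6],
    [0,0,8],
    [0,0,10],
    [0,0,10.8],
    [0,0,10.8],
    [0,0,10.8],
    [0,0,10.8],
    [0,0,10.8],
    [0,0,10.8],
    [0,0,10.8],
    [0,0,10.8],
    [0,0,10.8],
    [0,0,10.8]
  ]
}}

```text
clock: 24.53
tcp_pos: [0.4737, -0.037, 0.0267]
ee_rot: [-0.001, 0.713, 0.702, -0.001]
contact_force: [-0.2, -0.6, -3.0]
opening: 0.0336
gripper_force: 30.0
```

{"name": "arm_command", "arguments": {
  "jaw": [0.02,0.02,0.02,0.055,0.055,0.055,0.055],
  "slide": [
    [0,0,-0.002],
    [0,0,-0.004],
    [0,0,-0.004],
    [0,0,-0.004],
    [0,0,-0.004],
    [0,0,-0.004],
    [0,0,-0.004]
  ],
  "rotation": [
    [0,0,0],
    [0,0,0],
    [0,0,0],
    [0,0,0],
    [0,0,0],
    [0,0,0],
    [0,0,0]
  ]
}}

```text
clock: 25.12
tcp_pos: [0.4747, -0.0371, 0.024]
ee_rot: [0.0, 0.713, 0.702, 0.0]
contact_force: [-0.3, -0.8, -0.2]
opening: 0.0536
gripper_force: 0.0
```

{"name": "arm_command", "arguments": {
  "jaw": [0.055,0.055,0.06,0.06,0.06,0.06,0.06,0.06,0.06,0.06,0.06,0.06],
  "slide": [
    [0,0,0.015],
    [0,0,0.04],
    [0,0,0.07],
    [0,0,0.1],
    [0,-0.02,0.13],
    [0,-0.05,0.16],
    [0,-0.08,0.19],
    [0,-0.11,0.22],
    [0,-0.14,0.247],
    [0,-0.163,0.247],
    [0,-0.163,0.247],
    [0,-0.163,0.247]
  ],
  "rotation": [
    [0,0,0],
    [0,0,0],
    [0,0,0],
    [0,0,0],
    [0,0,0],
    [0,0,0],
    [0,0,0],
    [0,0,0],
    [0,0,0],
    [0,0,0],
    [0,0,0],
    [0,0,0]
  ]
}}

```text
clock: 26.12
tcp_pos: [0.4742, -0.201, 0.2707]
ee_rot: [0.0, 0.713, 0.701, 0.0]
contact_force: [-0.3, -0.5, -0.6]
opening: 0.0603
gripper_force: 0.0
```

```bash
python3 c.py w7 tape_measure .475 -.053 -1 bit tape; python3 c.py w7b boring_bit .476 -.279 0
```

```text
tcp [ 0.4742 -0.201   0.2707] [0.    0.713 0.701 0.   ] 26.1167
tape_measure 0.87 [475.  -53.6] -1.3 iou loss 0.049
tray bit [ 658.  -141.3] 9.2 -90.0 was [ 656.9 -141.9] 8.0
tray tape [474.  -52.2] -1.7 -90.0 was [474.2 -53.8] -1.1
tcp [ 0.474  -0.1992  0.2697] [-0.001  0.713  0.702 -0.   ] 26.2167
boring_bit 0.62 [ 475.8 -276.9] -7.3 iou loss 0.18
```

View pics/w7_o.png

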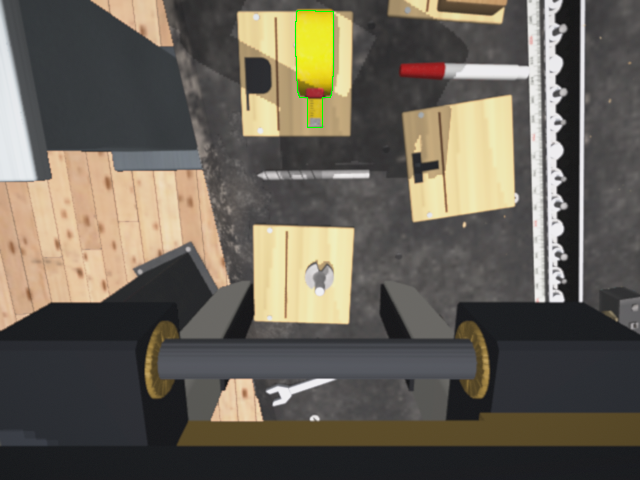

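The tape is centred on its tray (fit error about 1 mm), and the bit tray is empty. The bit stands on the spare tray where I released it, with its head at (320,275). Fetching the bit.

{"name": "arm_command", "arguments": {
  "jaw": [0.06,0.06,0.06,0.06,0.06,0.06,0.06,0.06,0.06,0.06,0.06,0.06,0.06],
  "slide": [
    [0,-0.03,-0.02],
    [0.001,-0.06,-0.05],
    [0.001,-0.079,-0.08],
    [0.001,-0.079,-0.11],
    [0.001,-0.079,-0.14],
    [0.001,-0.079,-0.16],
    [0.001,-0.079,-0.18],
    [0.001,-0.079,-0.2],
    [0.001,-0.079,-0.215],
    [0.001,-0.079,-0.23],
    [0.001,-0.079,-0.24],
    [0.001,-0.079,-0.244],
    [0.001,-0.079,-0.244]
  ],
  "rotation": [
    [0,0,0],
    [0,0,0],
    [0,0,0],
    [0,0,0],
    [0,0,0],
    [0,0,0],
    [0,0,0],
    [0,0,0],
    [0,0,0],
    [0,0,0],
    [0,0,0],
    [0,0,0],
    [0,0,0]
  ]
}}

```text
clock: 27.4
tcp_pos: [0.4747, -0.2779, 0.0254]
ee_rot: [-0.001, 0.712, 0.702, -0.0]
contact_force: [-0.4, 0.9, 0.5]
opening: 0.0596
gripper_force: 0.0
```

{"name": "arm_command", "arguments": {
  "jaw": [0.01,0.01,0.01,0.01,0.01,0.01,0.01,0.01,0.01,0.01,0.01],
  "slide": [
    [0,0,0],
    [0,0,0],
    [0,0,0],
    [0,0,0],
    [0,0,0],
    [0,0,0],
    [0,0,0],
    [0,0,0],
    [0,0,0],
    [0,0,0],
    [0,0,0]
  ],
  "rotation": [
    [0,0,0],
    [0,0,0],
    [0,0,0],
    [0,0,0],
    [0,0,0],
    [0,0,0],
    [0,0,0],
    [0,0,0],
    [0,0,0],
    [0,0,0],
    [0,0,0]
  ]
}}

```text
clock: 28.32
tcp_pos: [0.4754, -0.2791, 0.0267]
ee_rot: [0.0, 0.713, 0.702, 0.0]
contact_force: [-0.7, -0.2, 1.4]
opening: 0.0153
gripper_force: 30.0
```

{"name": "arm_command", "arguments": {
  "jaw": [0.01,0.01,0.01,0.01,0.01,0.01,0.01,0.01,0.01,0.01,0.01,0.01,0.01,0.01,0.01,0.01,0.01,0.01],
  "slide": [
    [0,0,0.02],
    [0,0,0.05],
    [0.01,0.01,0.08],
    [0.03,0.02,0.09],
    [0.05,0.035,0.09],
    [0.07,0.05,0.09],
    [0.09,0.065,0.09],
    [0.11,0.08,0.09],
    [0.13,0.095,0.09],
    [0.15,0.11,0.09],
    [0.17,0.125,0.08],
    [0.183,0.137,0.06],
    [0.183,0.137,0.04],
    [0.183,0.137,0.025],
    [0.183,0.137,0.015],
    [0.183,0.137,0.008],
    [0.183,0.137,0.004],
    [0.183,0.137,0.004]
  ],
  "rotation": [
    [0,0,0],
    [0,0,0],
    [0,0,0],
    [0,0,0],
    [0,0,0],
    [0,0,0],
    [0,0,0],
    [0,0,0],
    [0,0,0],
    [0,0,0],
    [0,0,0],
    [0,0,0],
    [0,0,0],
    [0,0,0],
    [0,0,0],
    [0,0,0],
    [0,0,0],
    [0,0,0]
  ]
}}

```text
clock: 29.82
tcp_pos: [0.6577, -0.1425, 0.0301]
ee_rot: [-0.0, 0.713, 0.701, -0.0]
contact_force: [0.6, -0.3, -0.7]
opening: 0.0154
gripper_force: 30.0
```

{"name": "arm_command", "arguments": {
  "jaw": [0.01,0.01,0.01,0.05,0.05,0.05,0.05],
  "slide": [
    [0,0,-0.002],
    [0,0,-0.004],
    [0,0,-0.004],
    [0,0,-0.004],
    [0,0,-0.004],
    [0,0,-0.004],
    [0,0,-0.004]
  ],
  "rotation": [
    [0,0,0],
    [0,0,0],
    [0,0,0],
    [0,0,0],
    [0,0,0],
    [0,0,0],
    [0,0,0]
  ]
}}

```text
clock: 30.4
tcp_pos: [0.6586, -0.1421, 0.027]
ee_rot: [0.0, 0.713, 0.702, 0.0]
contact_force: [0.1, -0.8, -0.8]
opening: 0.0375
gripper_force: 0.0
```

{"name": "arm_command", "arguments": {
  "jaw": [0.05,0.05,0.05,0.05,0.05,0.05,0.05,0.05,0.05,0.05,0.05,0.05,0.05,0.05,0.05,0.05],
  "slide": [
    [0,0,0.01],
    [0,0,0.04],
    [0,0,0.08],
    [-0.02,0,0.11],
    [-0.04,-0.03,0.14],
    [-0.06,-0.06,0.17],
    [-0.08,-0.09,0.2],
    [-0.1,-0.12,0.22],
    [-0.12,-0.15,0.24],
    [-0.14,-0.18,0.24],
    [-0.16,-0.2,0.24],
    [-0.18,-0.22,0.24],
    [-0.2,-0.24,0.24],
    [-0.22,-0.26,0.24],
    [-0.22,-0.26,0.24],
    [-0.22,-0.26,0.24]
  ],
  "rotation": [
    [0,0,0],
    [0,0,0],
    [0,0,0],
    [0,0,0],
    [0,0,0],
    [0,0,0],
    [0,0,0],
    [0,0,0],
    [0,0,0],
    [0,0,0],
    [0,0,0],
    [0,0,0],
    [0,0,0],
    [0,0,0],
    [0,0,0],
    [0,0,0]
  ]
}}

```text
clock: 31.73
tcp_pos: [0.4374, -0.4031, 0.2676]
ee_rot: [0.0, 0.714, 0.701, 0.0]
contact_force: [0.2, 0.3, -0.4]
opening: 0.0495
gripper_force: 0.0
```

Run:
```python
from fit import *
snap('top','top9.png'); snap('scene','scene9.png')
T=np.load('trays.npy',allow_pickle=True).item()
for o,t,y in[('boring_bit','bit',0),('tape_measure','tape',0),('hinge','hinge',1.48),('sanding_block','block',-.08)]:
  for c in('top','scene'):
    C=cam(c); p=T[t]
    rs=[r for r in models.outline_of(o,c) if np.linalg.norm(proj(c,np.array([[p[0],p[1],.03]]),C)[0]-r['pixel'])<40]
    if rs:
        q,f=fitobj(o,(p[0],p[1],y),{c:(rs[0]['region'],C)}); print(o,c,np.round(q[:2]*1000,1),round(np.degrees(q[2]),1),round(f,2),'tray',np.round(p[:2]*1000,1),round(np.degrees(p[2]),1))
```

```text
boring_bit top [ 659.7 -139.7] -6.0 0.15 tray [ 656.9 -141.9] 8.0
boring_bit scene [ 657.8 -140.7] 3.4 0.26 tray [ 656.9 -141.9] 8.0
tape_measure top [477.5 -53.6] -0.9 0.07 tray [474.2 -53.8] -1.1
tape_measure scene [474.  -56.5] -1.3 0.06 tray [474.2 -53.8] -1.1
hinge top [463.4 158. ] 84.8 0.21 tray [460.2 157.3] -5.8
hinge scene [459.6 156.7] 85.7 0.1 tray [460.2 157.3] -5.8
sanding_block top [636.7  57.8] -4.1 0.04 tray [635.   58.1] -4.5
sanding_block scene [633.6  56.2] -5.2 0.07 tray [635.   58.1] -4.5
```

View pics/top9.png

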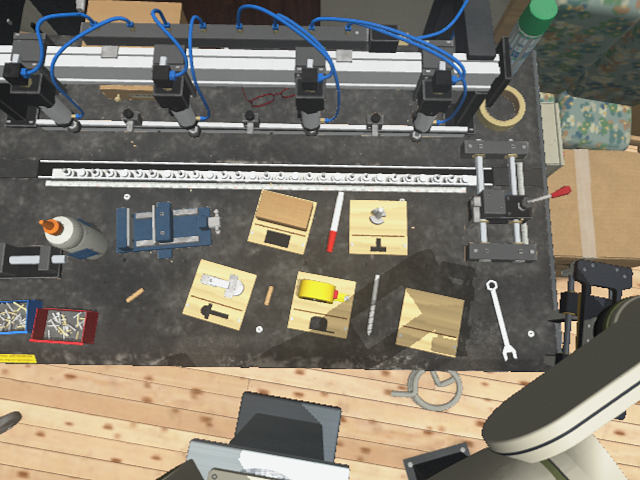

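View pics/scene9.png

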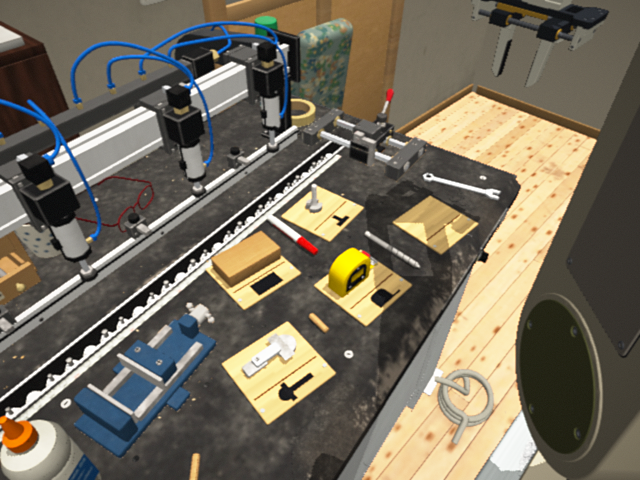

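Both views show every thing upright and centred on its own tray: block (282,208), bit (378,215), hinge (222,285) and tape (318,290) in the top view. The spare tray is empty and the arm is clear, so I'm handing the job in.

```bash
python3 -c "
from bench import job
print(job.sign_off())"
```

```text
the job is handed in; nothing more can be done
None
```

The tape measure, sanding block, hinge and boring bit are each back on their own tray, upright and within about 3 mm of centre by camera measurement; I handed the job in at about 32 s on the robot's clock, and the sign-off returned no verdict.

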